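Hold the capsule drawer's sprung shutter half open

TASK

On the worktop stands a small wooden capsule box with one drawer. Pull its drawer out to the stop, then take the sprung shutter on top of the drawer by its finger tab, slide it half-way open against its spring, and keep it there: the program finishes while the gripper is still holding the tab with the shutter half open and the drawer is still all the way out. Leave the other things where they are.

Things in the scene. Friction and masses are not known exactly. Their poses are not given: they have to be found in the camera images.
- capsule_box: fixed wooden box with one drawer, 140 (its x) x 144 (its y) x 95 mm high. Origin: centre of its underside. Its -x axis points out of the front, the way the drawer pulls out; its -y axis is the way the shutter opens; z up. It stands sideways: the drawer opens roughly to the robot's left (world +y), within 0.2 rad.
- drawer (a joint): how far the drawer is pulled out, m: 0 shut, 0.100 at the stop (starts 0 to 0.012). Dry friction about 2.5 N; stays where it is left.
- drawer_handle (a point): middle of the drawer's steel bar handle: a level round bar, 10 mm thick, 72 mm long along the box's y, 78 mm above the worktop; its axis is 38 mm in front of the drawer front (33 mm free behind the bar), with a post at each end. It can be pinched from above. The drawer front is as high as the box (95 mm). Axes as the box's.
- shutter (a joint): how far the shutter is slid open, m: 0 shut, 0.056 fully open, so half open is 0.028. It moves along the box's -y (roughly world -x, towards the robot). A spring pushes back with about 2 N when shut, 6 N half open, 10 N fully open, and shuts it when let go. It is inside the box, out of reach, until the drawer is out.
- shutter_tab: upright metal finger tab fixed on the shutter: 34 mm along the box's x, 12 mm thick along its y, 25 mm tall. Origin: centre of its underside, 59 mm above the worktop, on the shutter (flat metal plate 85 x 56 mm). Axes as the box's. With the drawer out, drawer front and box front are each about 50 mm from the tab's centre; drawer sides and rails are at most 62 mm high.
- tab_top (a point): centre of the upper end of the finger tab, 84 mm above the worktop.
- tin_1: food tin, 57 mm across, 72 mm high, behind the box (world -y side); bystander. Origin: underside.
- garlic_1: bulb of garlic, 60 mm, on the side to which the drawer opens, beyond the reach of the open drawer; bystander. Origin: underside.
- pot_1: round spice pot, 62 mm across, 35 mm high, to the right of the kitchen scale; bystander. Origin: underside.
- lime_1: lime, 50 mm, on the chopping board; bystander. Origin: underside.

How it is judged:
By the outcome, as a careful person would: the job done as asked, in the order asked, and still so for the second after the job is handed in, while the arm keeps its last pose, push and grip.
It also fails if it takes over 42 s, if anything falls off the work surface, if the arm or the gripper's body presses on something with over 40 N, if the wrist force passes 120 N, or if a joint passes its speed limit or range.

ROBOT

A 6-joint arm with a two-finger parallel gripper is mounted at the origin on a cart in front of the work surface, level with it; the furniture and walls round the work are solid. World frame = base frame: x ahead of the robot, y to its left, z up, the work surface at z = 0. Lengths are in mm, angles in rad, forces in N, time in s.
With the tool pointing down it reaches from about 300 to 875 mm from the base axis. Payload 6.4 kg.
Tool frame: the origin (TCP) lies midway between the tips of the shut fingers; the grasp point (between the pads) lies 19 mm behind it (manip.pinch_z is the distance from the TCP to the grasp point, in mm); z points along the fingers, y is the line along which they close (so a half turn about z gives the same grasp; the last joint's range is limited). The gripper opens to 88 mm and grips with 3 to 60 N. Pads are 18 mm wide; open, the fingers measure 123 mm over their backs; the gripper's body (75 mm by 187 mm) begins 45 mm behind the grasp point.
Start: joints at [0.922, 0.181, 1.607, -0, 1.354, -0.206], TCP at [246.362, 519.564, 238.714] pointing down, gripper open.
Joint ranges: [-2.99, 2.99], [-0.89, 2.07], [0.3, 2.58], [-1.14, 4.28], [0, 2.63], [-3.12, 3.12]. Speed limits (rad/s): [2.57, 2.57, 3.01, 3.14, 3.14, 3.14].

INTERFACE

Orientations are given as a rotation vector (axis times angle).
In Python, from cell import manip, imaging, observe, sign_off gives the robot as it stands (manip), with the cameras (imaging), the readings as plain functions and the job as plain functions.
- The arm moves only by the shell command python3 jog.py 'ROWS' [OPENING]. ROWS is a JSON list of rows, 1 to 12 of them, each of 4 numbers: dx, dy, dz in a scale on which 1.0 is 1000 mm, then a turn about the tool's z in normalised numbers (1 is pi/2 rad); each row shifts and turns the commanded pose from where the row before left it, along the tool's axes as they then stand; what a row does not reach is not made up. A row lasts 1/12 s, in which the tool goes at most 41.7 mm and 0.125 rad, less where a joint would pass 70% of its speed; a pose out of reach is approached as far as the arm can. OPENING is the finger opening in mm, set as the command begins (- or left out keeps the last). The fingers move at their own pace and stop on an object; the grip force is fixed at half the most. Time passes only in rows, so rows that do not move let the fingers close. It prints the time, the measured TCP pose, the force, the opening and the grip force at its end. Shift and turn numbers lie between -1 and 1, and a call with a number outside is refused. Input that does not fit is refused with a message, and nothing moves.
- observe(): the state, without advancing time (a new reading comes with each control period).
- imaging.get_image(name): name is "scene" or "top" or "wrist"; returns the picture (420x560x3 uint8, red, green, blue); there is no depth.
- imaging.camera_model(name): a dict with "fov_y" (degrees; the focal length in pixels is half the picture's height over the tangent of half this angle, whatever the lens; pixels are square), "cx", "cy" (the principal point, pixels), "R" (3x3) and "t" (3): a world point X has camera coordinates R X + t. Camera axes: x right, y down, z forward; pixel columns grow to the right and rows downward; lengths in mm; the calibration is good to about 2 mm. A picture is of the moment at which its call begins: read the wrist's pose just before it. camera_model takes no time and is no camera call; for the wrist camera it gives the pose at the moment of the call.
- sign_off(): hands the job in; it is judged then, once.
The state is a dict: "clock": time; "q": joint angles; "qvel": joint speeds; "effort": joint torques, N m; "tcp_pos": TCP position; "ee_rot": TCP orientation; "force": force on the tool from outside, world axes, zero at the start; "ft_torque": the same for the moment, N m; "gripper_width": finger opening in mm; "grip_force": force on a finger pad.
Only numpy, scipy, OpenCV 4.12 (cv2) and the standard library are available. Lean on these libraries where they do the work, as an engineer would, in place of code of your own. Each camera call takes 0.05 s, during which the arm holds its last target. There are 200 camera calls.

## Working session

There is one attempt and no reset: what is moved stays moved. The work goes in short steps, Python scripts to look and compute and a shell command to move; the robot and the scene stay as the last step left them, time stands still between calls to the robot, and variables do not carry over. Pictures are saved under pics/ and viewed, at most 10 in all, crops included, and the job is handed in when it is done.

```bash
ls; mkdir -p pics; cat > h.py <<'E'
import numpy as np, cv2
from cell import manip, imaging, observe, sign_off
from scipy.spatial.transform import Rotation as Ro
def cam(n):
    m=imaging.camera_model(n); return m
def snap(n,f):
    m=cam(n); im=imaging.get_image(n); cv2.imwrite('pics/'+f,im[:,:,::-1]); np.savez('pics/'+f+'.npz',R=np.array(m['R']),t=np.array(m['t']),k=[210/np.tan(np.radians(m['fov_y'])/2),m['cx'],m['cy']]); return im
def ray(f,u,v):
    d=np.load('pics/'+f+'.npz'); k=d['k']; w=d['R'].T@np.array([(u-k[1])/k[0],(v-k[2])/k[0],1.]); return -d['R'].T@d['t'], w/np.linalg.norm(w)
def onz(f,u,v,z):
    o,w=ray(f,u,v); return o+w*(z-o[2])/w[2]
def tri(*obs):
    A=0;b=0
    for f,u,v in obs:
        o,w=ray(f,u,v);P=np.eye(3)-np.outer(w,w);A=A+P;b=b+P@o
    X=np.linalg.solve(A,b); return X,[float(np.linalg.norm(np.cross(X-ray(*o)[0],ray(*o)[1]))) for o in obs]
def proj(f,X):
    d=np.load('pics/'+f+'.npz');k=d['k'];c=d['R']@np.array(X)+d['t'];return c[:2]/c[2]*k[0]+k[1:]
E
python3 - <<'E'
from h import *
s=[snap(n,n+'0.png') for n in('scene','top','wrist')]
for n in('scene','top','wrist'):
    m=cam(n);print(n,m['fov_y'],-np.array(m['R']).T@np.array(m['t']),[k for k in m])
print(observe()); print(manip.pinch_z)
E
```

```text
cell.py
jog.py
pics
scene 46.33268920296629 [-204.91328285 -491.43951969 1126.77939237] ['fov_y', 'cx', 'cy', 'R', 't']
top 49.499216844689926 [ 389.80731436   60.27921318 1230.87253431] ['fov_y', 'cx', 'cy', 'R', 't']
wrist 58.98996021189615 [180.56897255 549.16153524 385.24997502] ['fov_y', 'cx', 'cy', 'R', 't']
{'clock': 0.15, 'q': array([ 9.21696097e-01,  1.81353310e-01,  1.60778697e+00,  1.92522696e-06,
        1.35380307e+00, -2.06285477e-01]), 'qvel': array([ 5.14654071e-05,  8.27821550e-04, -1.59737870e-03,  6.58273031e-04,
       -1.42895108e-03, -4.88269244e-04]), 'effort': array([ 2.02347350e-03, -4.34226215e+01, -3.42175376e+01,  7.03587150e-02,
        3.56561481e-02, -1.01642854e-04]), 'tcp_pos': array([246.09699703, 519.21255562, 238.02252351]), 'ee_rot': array([-6.89779841e-01, -3.06435539e+00,  1.92898682e-03]), 'force': array([0.85314432, 1.12166953, 0.58803053]), 'ft_torque': array([0.02212698, 0.02753445, 0.05019945]), 'grip_force': 0.0, 'gripper_width': 88.50116787446507}
18.700000000000003
```

View pics/scene0.png

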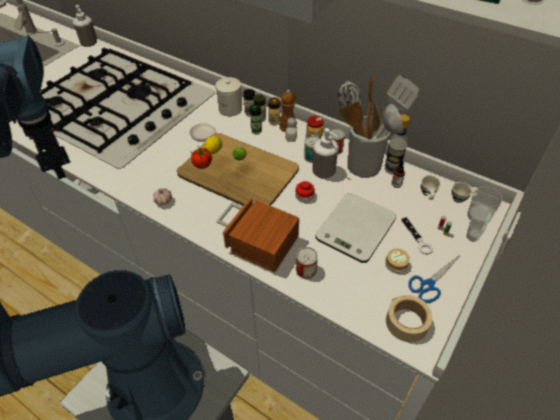

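View pics/top0.png

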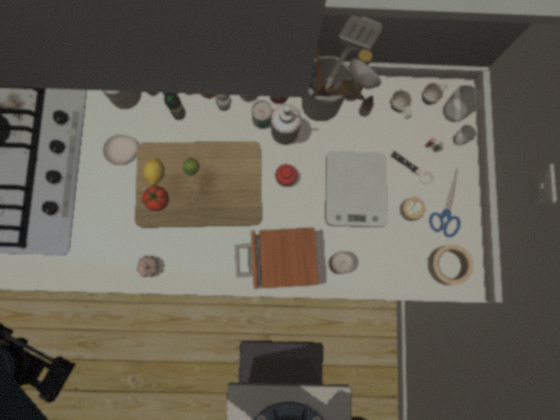

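The scene view shows the box at about (262,233) with its handle at (231,214). The top view shows the box top at about (288,257), the handle at (240,260), the garlic at (148,266) and the tin at (343,262). I'll enlarge both for exact corners.

```bash
python3 - <<'E'
from h import *
a=cv2.imread('pics/scene0.png')[190:280,205:305];b=cv2.imread('pics/top0.png')[215:305,225:325]
f=lambda i:cv2.convertScaleAbs(cv2.resize(i,(400*1,360),interpolation=cv2.INTER_CUBIC),alpha=1.5)
cv2.imwrite('pics/c1.png',np.hstack([f(a),f(b)]))
# nominal guess
for (u,v) in [(251,229),(317,228),(319,285),(254,289),(288,257)]: print(onz('top0.png',u,v,95))
for p in [(240,246),(240,275)]: print('bar',onz('top0.png',*p,78))
E
```

```text
[538.53274327 110.51902302  95.        ]
[546.1451692  -55.39826547  95.        ]
[404.52453759 -62.26936837  95.        ]
[390.50545564  97.44448822  95.        ]
[471.17487712  15.92516808  95.        ]
bar [496.61966605 137.35668515  78.        ]
bar [424.05236425 134.25067658  78.        ]
```

View pics/c1.png

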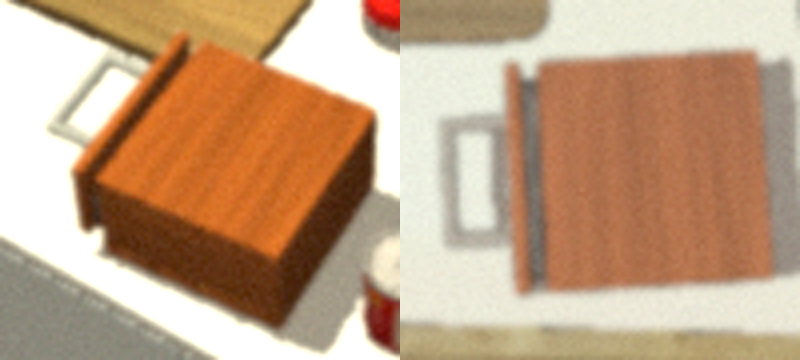

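The left crop (scene) shows the handle bar from (218,222) to (231,205). The right crop (top view) shows it from (237,246) to (237,276), with its shadow to the right. The box top corners are visible in both, so I'll triangulate.

```bash
python3 - <<'E'
from h import *
S=lambda x,y:('scene0.png',205+x/4,190+y/4)
T=lambda x,y:('top0.png',225+(x-400)/4,215+y/4)
for n,a,b in [('bar near',S(55,130),T(449,240)),('bar far',S(107,62),T(449,124)),('top FL',S(95,180),T(547,290)),('top FR',S(200,42),T(540,62)),('top BR',S(375,115),T(755,52)),('top BL',S(280,260),T(772,275)),('panel near',S(76,172),T(523,293)),('panel far',S(183,36),T(512,64))]:
    print(n,*tri(a,b))
    print('   at z',onz(*b,78 if 'bar' in n else 95), onz(*a,78 if 'bar' in n else 95))
s=observe();print(Ro.from_rotvec(s['ee_rot']).as_matrix())
E
```

```text
bar near [425.49058208 140.33349741  68.31247248] [1.9790851252035409, 1.9790851252035202]
   at z [423.86217119 141.10996507  78.        ] [421.01595035 133.07658606  78.        ]
bar far [496.79700788 145.27519765  69.90310709] [0.5385998761098868, 0.538599876109835]
   at z [496.41508114 144.29074053  78.        ] [491.05420858 140.78594528  78.        ]
top FL [395.10788779  78.22997788  87.63281874] [0.6369708519988009, 0.6369708519988302]
   at z [394.64355315  78.57851969  95.        ] [391.28061169  73.72430615  95.        ]
top FR [535.39008817  88.744208    89.66790311] [1.0614772794789296, 1.0614772794790972]
   at z [535.43121444  87.83581554  95.        ] [530.82062627  86.49754331  95.        ]
top BR [547.6310688  -48.54840638  85.11818489] [0.5602345094540686, 0.560234509454166]
   at z [545.89381452 -47.19128836  95.        ] [540.91967252 -53.12199274  95.        ]
top BL [408.47183336 -61.6098981   86.33085393] [1.2503660219959816, 1.2503660219959218]
   at z [407.50136122 -59.75681134  95.        ] [404.25264028 -66.06354629  95.        ]
panel near [392.99159     92.82914306  88.4451837 ] [0.7984980202247621, 0.7984980202247278]
   at z [392.43318981  93.22445538  95.        ] [389.74798045  88.55070282  95.        ]
panel far [535.03388382 105.38654114  86.05065979] [0.3905231222936907, 0.3905231222936419]
   at z [533.63508244 105.31881825  95.        ] [528.94699204  99.98126547  95.        ]
[[-9.03548874e-01  4.28484262e-01 -8.17951431e-04]
 [ 4.28484953e-01  9.03548278e-01 -1.07486406e-03]
 [ 2.78496272e-04 -1.32167209e-03 -9.99999088e-01]]
```

Careful with the scale: shifts go in shares of 1000 mm and turns go in shares of pi/2 rad. That gives: -30 mm / 1000 = -0.03, -20 mm / 1000 = -0.02, -0.104 rad / 1.5708 = -0.0662.

```bash
python3 jog.py '[[0, 0, 0, -0.0662], [0, 0, 0, -0.0662], [0, 0, 0, -0.0662], [0, 0, 0, -0.0662], [0, 0, 0, -0.0662], [-0.01, -0.02, 0.003, 0], [-0.015, -0.03, 0.003, 0], [-0.015, -0.03, 0.003, 0], [-0.015, -0.03, 0.003, 0], [-0.015, -0.03, 0.003, 0], [-0.015, -0.03, 0.003, 0], [-0.015, -0.03, 0.003, 0]]' && python3 jog.py '[[-0.015, -0.032, 0.003, 0], [-0.015, -0.032, 0.003, 0], [-0.015, -0.032, 0.003, 0], [-0.015, -0.032, 0.003, 0], [-0.015, -0.032, 0, 0], [-0.01, -0.032, 0, 0], [0, 0, 0, 0], [0, 0, 0, 0]]' 26; python3 - <<'E'
from h import *
s=observe();print(s['tcp_pos'],s['clock'],Ro.from_rotvec(s['ee_rot']).as_matrix()[:,:2])
snap('wrist','w1.png')
for z in (78,):
  for X in [(424,139,78),(496,144,78),(460,141,78),(392,93,95),(535,104,95)]: print(X,proj('w1.png',X))
E
```

```text
clock: 1.15
tcp_pos: [361.8, 326.4, 217.4]
ee_rot: [0.122, -3.139, 0.0]
force: [-0.8, 0.3, -1.3]
gripper_width: 87.8
grip_force: 0.0
clock: 1.82
tcp_pos: [461.4, 141.6, 205.4]
ee_rot: [0.115, -3.139, -0.0]
force: [0.2, 0.6, -0.5]
gripper_width: 37.0
grip_force: 0.0
[461.37789339 141.61479336 205.44129865] 1.8167 [[-9.97309215e-01 -7.33063319e-02]
 [-7.33064607e-02  9.97309450e-01]
 [ 7.01279367e-04  2.07745647e-04]]
(424, 139, 78) [280.75697986 151.72654228]
(496, 144, 78) [280.1849235  243.32673409]
(460, 141, 78) [279.80818131 199.1105502 ]
(392, 93, 95) [215.64886521 101.75520667]
(535, 104, 95) [224.95630662 294.71396938]
```

View pics/w1.png

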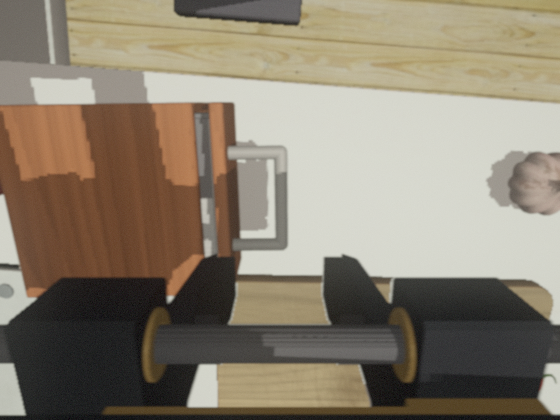

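The wrist view shows the bar from (281,153) to (282,244), within 2 px of the prediction. The fingers are at rows 260 and below, either side of column 280.

```bash
python3 - <<'E'
from h import *
T=lambda x,y:('top0.png',225+(x-400)/4,215+y/4);S=lambda x,y:('scene0.png',205+x/4,190+y/4)
A=[]
for w,t,s in [(('w1.png',282,153),T(449,122),0)]: pass
print(tri(('w1.png',281.5,152.5),T(449,240),S(55,130)), tri(('w1.png',281.5,244),T(449,124),S(107,62)))
print(onz('w1.png',281.5,152.5,78),onz('w1.png',281.5,244,78))
s=observe();print(s['tcp_pos'],s['gripper_width'])
E
```

```text
(array([425.52285211, 140.08161586,  68.58589749]), [0.40480282518498206, 2.1808884097043486, 1.7823036003211405]) (array([497.55089984, 145.26312753,  70.53631993]), [1.7315539704694973, 0.6140289702892809, 1.3479596547269501])
[424.52554081 139.58917325  78.        ] [496.49090837 145.08103188  78.        ]
[460.87073478 142.70626342 205.44342277] 32.99000924884881
```

To row units: 20 mm / 1000 = 0.02, 15 mm / 1000 = 0.015.

```bash
python3 jog.py '[[0, 0, 0.01, 0], [0, 0, 0.02, 0], [0, 0, 0.02, 0], [0, 0, 0.02, 0], [0, 0, 0.02, 0], [0, 0, 0.015, 0], [0, 0, 0.01, 0], [0, 0, 0.01, 0], [0, 0, 0.01, 0], [0, 0, 0.01, 0], [0, 0, 0, 0], [0, 0, 0, 0]]' 26 && python3 jog.py '[[0, 0, 0, 0], [0, 0, 0, 0], [0, 0, 0, 0], [0, 0, 0, 0], [0, 0, 0, 0], [0, 0, 0, 0]]' 0
```

```text
clock: 2.87
tcp_pos: [460.8, 143.1, 60.4]
ee_rot: [0.121, -3.138, 0.0]
force: [0.5, -0.3, 0.8]
gripper_width: 25.7
grip_force: 0.0
clock: 3.37
tcp_pos: [461.7, 142.9, 61.3]
ee_rot: [-0.121, 3.138, -0.0]
force: [0.4, -1.0, 5.0]
gripper_width: 8.7
grip_force: 30.1
```

To row units: 10 mm / 1000 = 0.01, 8 mm / 1000 = 0.008.

```bash
python3 jog.py '[[0, 0.004, 0, 0], [0, 0.008, 0, 0], [0, 0.01, 0, 0], [0, 0.01, 0, 0], [0, 0.01, 0, 0], [0, 0.01, 0, 0], [0, 0.01, 0, 0], [0, 0.01, 0, 0], [0, 0.008, 0, 0], [0, 0.004, 0, 0], [0, 0, 0, 0]]' && python3 jog.py '[[0, 0.002, 0, 0], [0, 0.002, 0, 0], [0, 0, 0, 0]]'
```

```text
clock: 4.28
tcp_pos: [454.3, 228.1, 61.3]
ee_rot: [-0.123, 3.139, 0.001]
force: [-2.8, 2.7, 7.8]
gripper_width: 8.7
grip_force: 30.1
clock: 4.53
tcp_pos: [454.1, 231.3, 61.3]
ee_rot: [0.122, -3.139, -0.0]
force: [-2.2, -1.3, 7.2]
gripper_width: 8.6
grip_force: 30.1
```

To row units: 2 mm / 1000 = 0.002.

```bash
for i in 1 2 3; do python3 jog.py '[[0, 0.002, 0, 0], [0, 0.002, 0, 0], [0, 0, 0, 0]]' | grep -E "tcp|force"; done
```

```text
tcp_pos: [454.0, 232.3, 61.2]
force: [-2.6, -16.3, 11.0]
grip_force: 30.1
tcp_pos: [454.0, 232.4, 61.0]
force: [-1.1, -35.9, 14.6]
grip_force: 30.1
tcp_pos: [453.9, 232.6, 60.8]
force: [-0.1, -54.4, 16.0]
grip_force: 30.0
```

The drawer is at the stop, after about 90 mm of travel from a start about 10 mm open. I'll relax, release, rise and look.

```bash
python3 jog.py '[[0, -0.005, 0, 0], [0, -0.005, 0, 0], [0, 0, 0, 0]]' && python3 jog.py '[[0, 0, 0, 0], [0, 0, 0, 0], [0, 0, 0, 0], [0, 0, 0, 0]]' 26 && python3 jog.py '[[0, 0, -0.01, 0], [0, 0, -0.02, 0], [0, 0, -0.03, 0], [0, 0, -0.03, 0], [0, 0, -0.03, 0], [0, 0, -0.03, 0], [0, -0.02, 0, 0], [0, -0.03, 0, 0], [0, -0.025, 0, 0], [0, 0, 0, 0], [0, 0, 0, 0]]' 60; python3 - <<'E'
from h import *
print(observe()['tcp_pos']); snap('wrist','w2.png');snap('top','top2.png');snap('scene','scene2.png')
E
```

```text
clock: 5.53
tcp_pos: [454.0, 231.7, 61.0]
ee_rot: [0.119, -3.139, 0.001]
force: [-0.8, -3.3, 5.5]
gripper_width: 8.5
grip_force: 30.0
clock: 5.87
tcp_pos: [453.7, 233.1, 60.5]
ee_rot: [0.122, -3.139, -0.0]
force: [0.2, 0.2, -0.1]
gripper_width: 25.8
grip_force: 0.0
clock: 6.78
tcp_pos: [460.0, 157.5, 211.4]
ee_rot: [-0.118, 3.139, 0.001]
force: [-0.8, -0.8, -0.2]
gripper_width: 60.1
grip_force: 0.0
[460.03952273 157.45701689 211.40977997]
```

View pics/w2.png

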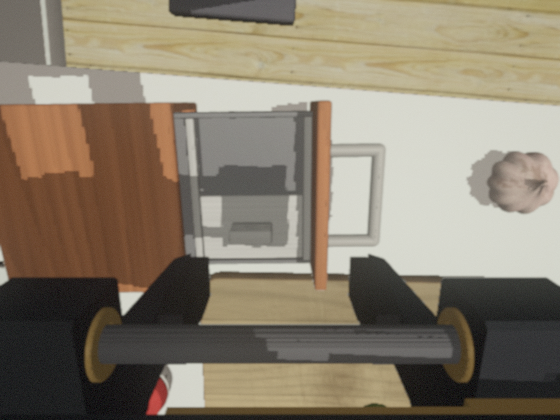

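The wrist view shows the drawer open, the handle now at column 378, and the tab at about (250,233). I'll zoom in on the tab in the wrist and top views.

```bash
python3 - <<'E'
from h import *
print(proj('top2.png',(480,125,84)))
a=cv2.imread('pics/w2.png')[205:265,190:310];b=cv2.imread('pics/top2.png')[215:300,205:285]
cv2.imwrite('pics/c2.png',np.hstack([cv2.convertScaleAbs(cv2.resize(a,None,fx=3.5,fy=6,interpolation=cv2.INTER_CUBIC),alpha=1.6),cv2.convertScaleAbs(cv2.resize(b,(380,360),interpolation=cv2.INTER_CUBIC),alpha=2)]))
E
```

```text
[244.49560503 252.52929116]
```

View pics/c2.png

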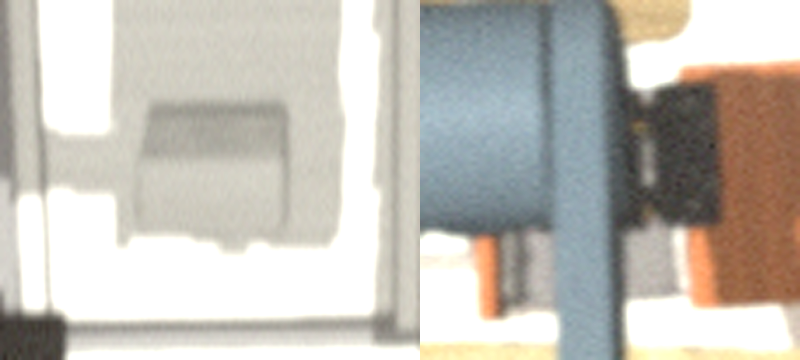

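The crop shows the tab's near face at rows 222 to 231 and its top end at rows 231 to 243, columns 229 to 272. The arm hides it in the top view.

```bash
python3 - <<'E'
from h import *
f='w2.png'
for u,v in [(229.4,230.8),(272.3,230.8),(272.3,243.3),(229.4,243.3),(250.9,237)]: print(onz(f,u,v,84))
for u in(232.9,272.3): print('b',onz(f,u,222.2,59))
for v in(153,240): print('h',onz(f,378,v,78))
X=onz(f,250.9,237,84); d=X[:2]-observe()['tcp_pos'][:2]
R=Ro.from_rotvec(observe()['ee_rot']).as_matrix(); print('d tool',R[:2,:2].T@d, d)
E
```

```text
[487.35014859 119.46899952  84.        ]
[484.80252036 152.97578366  84.        ]
[495.25127861 153.71601488  84.        ]
[497.82517771 119.86980835  84.        ]
[491.23606095 136.54354898  84.        ]
b [488.48236342 119.27219206  59.        ]
b [485.94733514 152.61732226  59.        ]
h [418.97516785 228.02711461  78.        ]
h [488.30365512 238.55098293  78.        ]
d tool [-29.64558845 -24.63401743] [ 31.47204147 -22.25323342]
```

To row units: -20 mm / 1000 = -0.02, -16 mm / 1000 = -0.016, 0.12 rad / 1.5708 = 0.0764.

```bash
python3 jog.py '[[-0.01, -0.008, 0, 0], [-0.02, -0.016, 0, 0], [0, 0, 0, 0.0764], [0, 0, 0, 0.0764], [0, 0, 0, 0.0764], [0, 0, 0, 0.0764], [0, 0, 0, 0.0764], [0, 0, 0, 0.0764], [0, 0, 0, 0.0764], [0, 0, 0, 0.0764], [0, 0, 0, 0.0764], [0, 0, 0, 0.0764]]' 40 && python3 jog.py '[[0, 0, 0, 0.0764], [0, 0, 0, 0.0764], [0, 0, 0, 0.0764], [0, 0, 0, 0.0064], [0, 0, 0, 0], [0, 0, 0, 0]]'; python3 - <<'E'
from h import *
s=observe();R=Ro.from_rotvec(s['ee_rot']).as_matrix();print(s['tcp_pos'],R[:,:2],s['gripper_width']); snap('wrist','w3.png')
print(proj('w3.png',(492,136.5,84)),proj('w3.png',(492,136.5,59)))
E
```

```text
clock: 7.93
tcp_pos: [492.2, 136.7, 210.5]
ee_rot: [-1.679, -2.655, 0.0]
force: [0.7, -0.1, 0.7]
gripper_width: 40.3
grip_force: 0.0
clock: 8.43
tcp_pos: [491.9, 136.5, 210.6]
ee_rot: [-2.129, -2.31, 0.0]
force: [-0.5, -0.1, -0.5]
gripper_width: 40.0
grip_force: 0.0
[491.90647311 136.50989895 210.60450976] [[-8.17903636e-02  9.96649543e-01]
 [ 9.96649555e-01  8.17903616e-02]
 [-6.70345611e-06 -1.55831258e-04]] 40.04783652360023
[279.60084985 199.07825662] [279.52733845 191.4787199 ]
```

View pics/w3.png

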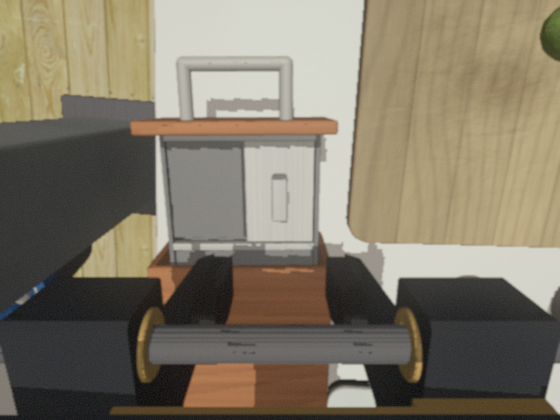

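The wrist view shows the tab top at about (280,200), against a prediction of (280,199). I'll triangulate its height across the two views.

To row units: 20 mm / 1000 = 0.02, 10 mm / 1000 = 0.01.

```bash
python3 - <<'E'
from h import *
print(tri(('w2.png',250.9,237),('w3.png',280,200)))
E
python3 jog.py '[[0, 0, 0.01, 0], [0, 0, 0.02, 0], [0, 0, 0.02, 0], [0, 0, 0.02, 0], [0, 0, 0.02, 0], [0, 0, 0.02, 0], [0, 0, 0.01, 0], [0, 0, 0.01, 0], [0, 0, 0.008, 0], [0, 0, 0.005, 0], [0, 0, 0, 0], [0, 0, 0, 0]]' 36
```

```text
(array([492.10299322, 135.9701209 ,  82.61405743]), [0.5896093760603692, 0.5896093760603949])
clock: 9.48
tcp_pos: [492.0, 136.4, 68.0]
ee_rot: [2.133, 2.306, 0.001]
force: [-0.2, 0.4, 0.9]
gripper_width: 36.1
grip_force: 0.0
```

To row units: 2 mm / 1000 = 0.002.

```bash
python3 jog.py '[[0, 0, 0.002, 0], [0, 0, 0.002, 0], [0, 0, 0, 0]]' && python3 jog.py '[[0, 0, 0, 0], [0, 0, 0, 0], [0, 0, 0, 0], [0, 0, 0, 0], [0, 0, 0, 0], [0, 0, 0, 0]]' 0
```

```text
clock: 9.73
tcp_pos: [491.8, 136.4, 63.9]
ee_rot: [2.133, 2.306, 0.001]
force: [-0.3, 0.8, 0.5]
gripper_width: 35.7
grip_force: 0.0
clock: 10.23
tcp_pos: [491.9, 136.4, 63.8]
ee_rot: [2.133, 2.306, 0.001]
force: [0.5, -0.1, -0.5]
gripper_width: 11.5
grip_force: 30.0
```

To row units: -4 mm / 1000 = -0.004, -2 mm / 1000 = -0.002.

```bash
python3 jog.py '[[0, -0.002, 0, 0], [0, -0.004, 0, 0], [0, -0.004, 0, 0], [0, -0.004, 0, 0], [0, -0.004, 0, 0], [0, -0.004, 0, 0], [0, -0.004, 0, 0], [0, -0.002, 0, 0], [0, 0, 0, 0], [0, 0, 0, 0], [0, 0, 0, 0]]'; python3 -c "
from h import *
snap('wrist','w4.png')"
```

```text
clock: 11.15
tcp_pos: [464.1, 134.0, 63.9]
ee_rot: [2.132, 2.305, 0.001]
force: [5.9, -1.4, -4.5]
gripper_width: 12.3
grip_force: 30.0
```

View pics/w4.png

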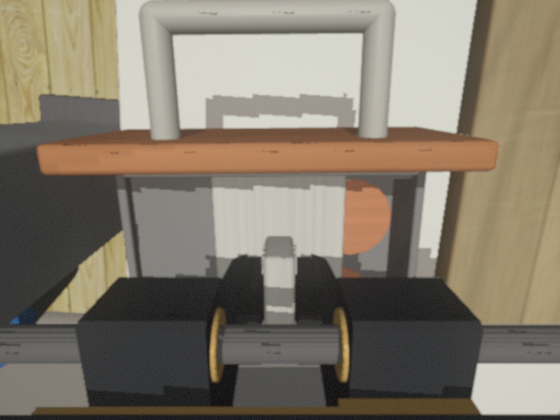

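The tab (280,250) is held between the fingers, the shutter (columns 215 to 345) is part open, and the drawer front is at row 150. Now I'll verify the drawer extension from the handle.

```bash
python3 - <<'E'
from h import *
print(onz('w4.png',268,15,78),onz('w3.png',235,63,78), proj('w4.png',(454,232.6,78)))
s=observe();print(s['tcp_pos'],s['force'],s['gripper_width'])
E
```

```text
[452.32160198 231.33814569  78.        ] [452.65757649 230.87284237  78.        ] [273.46312897  11.14009934]
[464.08036169 133.98416532  63.87176959] [ 5.38435927 -1.11347786 -4.55907407] 12.127310895086033
```

To row units: 1 mm / 1000 = 0.001.

```bash
python3 jog.py '[[0.001, 0, 0, 0], [0.001, 0, 0, 0], [0, 0, 0, 0], [0, 0, 0, 0]]'
```

```text
clock: 11.53
tcp_pos: [464.3, 134.4, 63.9]
ee_rot: [2.13, 2.304, -0.002]
force: [6.5, -9.2, -4.7]
gripper_width: 12.0
grip_force: 30.0
```

```bash
python3 -c "
from cell import manip, imaging, observe, sign_off
print(sign_off())"
```

```text
the job is handed in; nothing more can be done
None
```

The job is handed in at about 11.5 s on the clock: the drawer is out against its stop, and the gripper is still holding the tab with the shutter about 28 mm open (spring force about 6 N).

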